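Close and latch the socket-set case

ROBOT

A 6-joint arm with a two-finger parallel gripper is mounted at the origin on the work surface. World frame = base frame: x ahead of the robot, y to its left, z up, the work surface at z = 0. Lengths are in mm, angles in rad, forces in N, time in s.
With the tool pointing down it reaches from about 275 to 850 mm from the base axis. Payload 19 kg.
Tool frame: the origin (TCP) lies midway between the tips of the shut fingers; the grasp point (between the pads) lies robot.pinch_z behind it (robot.pinch_z is the distance from the TCP to the grasp point, in mm); z points along the fingers, y is the line along which they close (so a half turn about z gives the same grasp; the last joint's range is limited). The gripper opens to 85 mm and grips with 20 to 120 N. Pads are 22 mm wide; open, the fingers measure 114 mm over their backs; the gripper's body (76 mm by 85 mm) begins 54 mm behind the grasp point. The pads swing forward as they close: fully open they stand 13 mm farther back than shut.
Start: joints at [1.094, 0.15, 1.437, -0, 1.554, -0.134], TCP at [193.275, 541.512, 231.267] pointing down, gripper open.
Joint ranges: [-2.8, 2.8], [-0.68, 2.1], [0.12, 2.68], [-1.39, 4.53], [0.16, 2.79], [-2.81, 2.81]. Speed limits (rad/s): [1.89, 1.89, 2.22, 3.01, 3.01, 3.01].

INTERFACE

Orientations are given as a rotation vector (axis times angle).
In Python, from cell import readout, cams, order, robot gives the robot as it stands. The module is installed in compiled form; this text tells all that it offers.
- The arm moves only by the tool arm_command, never from a script. Its arguments are lists of equal length, an entry for each row: "delta_rot": the turn, a rotation vector about the tool's x, y, z in degrees, a list of three; "slide": the shift along the tool's x, y, z in cm, a list of three; "fingers": the closure, from -1 (fully open) to 1 (shut). A call has 1 to 10 rows; each row shifts and turns the commanded pose from where the row before left it, along the tool's axes as they then stand; what a row does not reach is not made up. A row lasts 1/8 s, in which the tool goes at most 62.5 mm and 10.7 degrees, less where a joint would pass 70% of its speed; a pose out of reach is approached as far as the arm can. A call is refused whole if a number of a shift passes 6.25 or a number of a turn 10.7, either way. A call with a gripper value outside its range is refused whole. The fingers move at their own pace and stop on an object; "newtons" is the grip in N (left out, the last holds). Time passes only in rows, so rows that do not move let the fingers close. It gives the time, the measured TCP pose, the force, the opening and the grip force at its end, in the units of the state.
- readout.read_state(): the state, without advancing time (a new reading comes with each control period).
- cams.grab_frame(name): name is "scene" or "top"; returns a dict with "image" (384x512x3 uint8, red, green, blue), "range_z" (384x512 float32, mm along the optical axis (not along the pixel's ray), 0 where there is no reading), "mtx" (3x3 intrinsics, pixels), "cam_to_world" (4x4, takes a point from camera to world coordinates). Camera axes: x right, y up, looking along -z (the intrinsics and any distortion apply to the point x, -y, -z); pixel columns grow to the right and rows downward; lengths in mm; the calibration is good to about 2 mm. A picture is of the moment at which its call begins.
- order.finish_job(): hands the job in; it is judged then, once.
The state is a dict: "clock": time; "joint_pos": joint angles; "joint_vel": joint speeds; "tau": joint torques, N m; "eef_pos": TCP position; "tool_rot": TCP orientation; "force": force on the tool from outside, world axes, zero at the start; "torque": the same for the moment, N m; "width": finger opening in mm; "gripper_force": force on a finger pad.
Only numpy, scipy, OpenCV 4.12 (cv2) and the standard library are available. Lean on these libraries where they do the work, as an engineer would, in place of code of your own. Each camera call takes 0.05 s, during which the arm holds its last target. There are 200 camera calls.

TASK

Close up the socket-set case: push its lid down until it is fully shut, and only then push the two orange latches in until each lies flat against the front. Do it by pushing from outside with the fingertips: do not take the lid or a latch between the fingers, and do not lift, tip or shove the case along the bench. Leave the other things on the bench where they are.

Things in the scene. Friction and masses are not known exactly. Their poses are not given: they have to be found in the camera images.
- case: the socket-set case, black, loose on the bench but heavy (2.2 kg). Base 200 mm deep (its x) by 270 mm wide (its y) by 58 mm high; with the lid shut 82 mm high. Origin: centre of the underside. Its front, with latches and carrying handle, faces its -x; +x is the hinge side. The handle is a bar loop in the middle of the front (y within 50 mm), 36 mm up, sticking out 33 mm from the front
- lid (a joint): angle of the case's black lid, rad: 0 = shut flat, about 1.57 = standing upright at the back of the case, 1.8 = its stop. The lid is a shell 200 mm deep, 270 mm wide and 24 mm high, hinged along the case's rear edge. Stiff friction hinges hold it at any angle; about 2 N at its free edge moves it, and it does not spring back
- lid_hinge (a point): middle of the lid's hinge line (case frame: x +100 mm, z 58 mm; the line runs along y). Axes turn with the lid; when shut they are those of the case
- lid_edge (a point): middle of the lid's free edge, on its OUTER face (shut: case frame x -100 mm, z 82 mm); moves with the lid, 200 mm out from the hinge and 24 mm off the hinge plane. Axes turn with the lid: +x towards the hinge, +z out of the outer face (up when shut, to the rear when the lid stands upright)
- latch_left (a joint): angle of the orange latch flap at the case's +y side, rad: 0 = fastened, flat against the front; 1.57 = straight out from the front; at most 2.1. Flap 40 mm wide (y), 40 mm long, 5 mm thick, with a raised thumb pad on its end half, pinned to the lid's front, so it rides with the lid. Its stiff pin holds it at any angle; about 2 N near its end turns it; no spring
- latch_right (a joint): the same for the orange latch flap at the case's -y side
- latch_left_pin (a point): the pivot of the left latch on the lid's front, centre of its pin (lid shut: case frame x -106 mm, y +88 mm, z 72 mm); pin along the case's y. Axes turn with the latch, those of the case when fastened
- latch_left_pad (a point): the place to push on the left latch: on the thumb pad's outer face (pad 36 mm wide, from 18 to 40 mm from the pin), 30 mm from the pin, 6.5 mm outside the pin's plane. Its -x points out of the outer face, its -z to the flap's free end
- latch_right_pin (a point): the pivot of the right latch on the lid's front, centre of its pin (lid shut: case frame x -106 mm, y -88 mm, z 72 mm); pin along the case's y. Axes turn with the latch, those of the case when fastened
- latch_right_pad (a point): the place to push on the right latch: on the thumb pad's outer face (pad 36 mm wide, from 18 to 40 mm from the pin), 30 mm from the pin, 6.5 mm outside the pin's plane. Its -x points out of the outer face, its -z to the flap's free end
- tape: bystander: roll of green masking tape lying flat, 110 mm across, 24 mm high; origin at the centre of its underside
- caliper: bystander: digital caliper lying flat, 235 mm long along its x, 13 mm high; origin under the middle of its beam
- drink: bystander: drinks bottle, clear above and red below, with a white cap, upright, 64 mm across, 200 mm high; origin under its centre
- tumbler: bystander: copper-coloured tumbler, upright, 72 mm across, 190 mm high; origin under its centre
- carton: bystander: small closed cardboard carton, 110 x 80 x 55 mm; origin under its centre
- socket_a: bystander: loose steel socket standing upright in front of the case, 26 mm across, 52 mm high; origin under its centre
- socket_b: bystander: loose steel socket standing upright in front of the case, 22 mm across, 52 mm high; origin under its centre
- spanner: bystander: steel spanner lying flat, 170 mm long along its x; origin near its middle, on the underside

How it is judged:
By the outcome, as a careful person would: the job done as asked, in the order asked, and still so for the second after the job is handed in, with the robot touching nothing.
It also fails if it takes over 58 s, if anything falls off the work surface, if the arm or the gripper's body presses on something with over 40 N, if the wrist force passes 120 N, or if a joint passes its speed limit or range.

## Working session

There is one attempt and no reset: what is moved stays moved. The work goes in short steps, Python scripts to look and compute and a tool call to move; the robot and the scene stay as the last step left them, time stands still between calls to the robot, and variables do not carry over. Pictures are saved under pics/ and viewed, at most 10 in all, crops included, and the job is handed in when it is done.

Besides the shell and the picture viewer there is one more tool, called by a JSON object that holds its "api" and its "payload", one argument or row to a line. arm_command: Moves the arm, as the interface text tells. Its arguments: {"type":"object","properties":{"delta_rot":{"type":"array"},"slide":{"type":"array"},"fingers":{"type":"array"},"newtons":{"type":"number"}},"required":["delta_rot","slide","fingers"]}

```bash
mkdir -p pics; cat > h.py <<'E'
import numpy as np, cv2
from cell import readout, cams, order, robot
def grab(n):
    f=cams.grab_frame(n); np.savez('/tmp/%s.npz'%n,**{k:np.asarray(v) for k,v in f.items()}); return f
def load(n): return dict(np.load('/tmp/%s.npz'%n))
def cloud(f):
    z=f['range_z'].astype(float); K=f['mtx']; T=f['cam_to_world']
    v,u=np.mgrid[:z.shape[0],:z.shape[1]]
    p=np.stack([(u-K[0,2])/K[0,0]*z,-(v-K[1,2])/K[1,1]*z,-z],-1)
    return p@T[:3,:3].T+T[:3,3]
E
python3 - <<'E'
from h import *
s=readout.read_state(); print({k:np.round(v,3) for k,v in s.items()}, robot.pinch_z)
a=grab('scene');b=grab('top')
cv2.imwrite('pics/a.png',cv2.resize(a['image'][:,:,::-1],(800,600)))
cv2.imwrite('pics/b.png',cv2.resize(b['image'][:,:,::-1],(800,600)))
E
```

```text
{'clock': np.float64(0.0), 'joint_pos': array([ 1.094,  0.151,  1.438, -0.   ,  1.554, -0.134]), 'joint_vel': array([ 0., -0.,  0., -0.,  0.,  0.]), 'tau': array([-1.0000e-03, -7.1305e+01, -5.7085e+01, -0.0000e+00,  9.0000e-03,
       -0.0000e+00]), 'eef_pos': array([193.185, 541.328, 230.71 ]), 'tool_rot': array([-5.360e-01, -3.095e+00,  2.000e-03]), 'force': array([ 0.274, -0.246, -0.177]), 'torque': array([-0.025,  0.029,  0.016]), 'gripper_force': np.float64(0.0), 'width': np.float64(85.179)} 18.700000000000003
```

View pics/a.png

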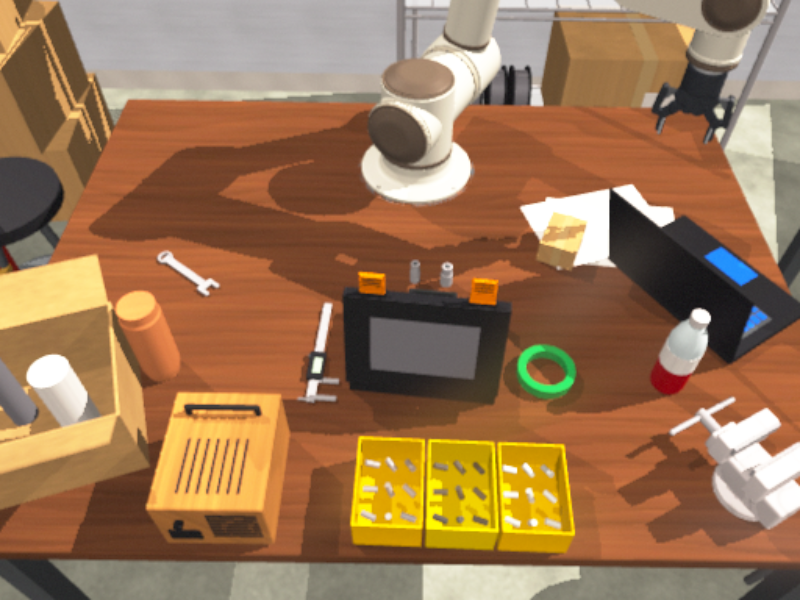

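View pics/b.png

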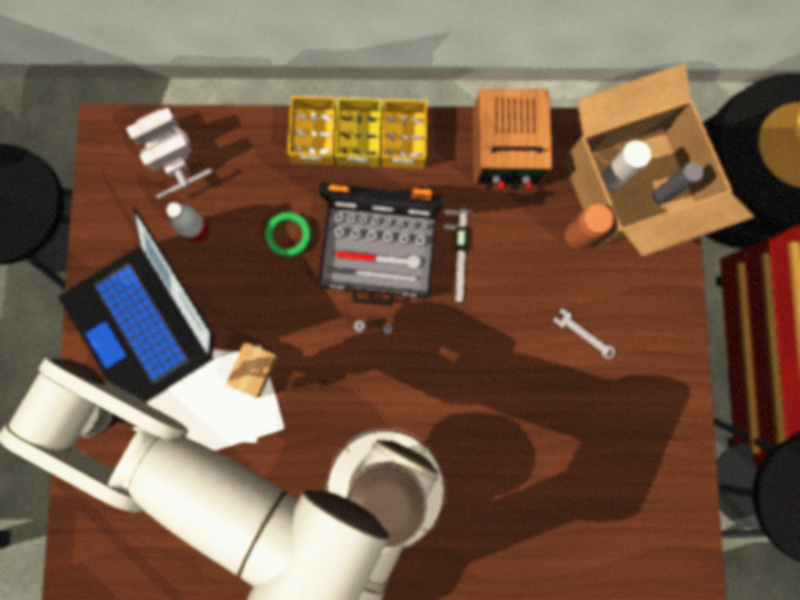

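The lid stands upright, with its latches sticking out at about (338,188) and (422,194) in the top view. The case front and handle face the robot at about (373,297), and the two sockets stand in front of it at (360,326) and (387,327).

```bash
python3 - <<'E'
from h import *
f=load('top');P=cloud(f);s=512/800
def at(u,v,r=1):
    u=int(u*s);v=int(v*s);return np.round(np.median(P[v-r:v+r+1,u-r:u+r+1].reshape(-1,3),0),0)
for n,p in dict(base=(385,470),latchL=(338,188),latchR=(422,194),lidtop=(380,193),sockA=(360,326),sockB=(387,327),rimL=(324,270),rimFL=(323,287),rimFR=(431,294),handle=(373,299),tape=(272,234),bench=(300,330)).items(): print(n,at(*p))
# base region: z 40..75 near the case
m=(P[...,2]>50)&(P[...,2]<66)&(P[...,0]>250)&(P[...,0]<700)&(abs(P[...,1])<250)
q=P[m][:,:2].astype(np.float32); print(len(q),q.min(0),q.max(0), cv2.minAreaRect(q))
m=(P[...,2]>28)&(P[...,2]<75)&(P[...,0]>250)&(P[...,0]<520)&(abs(P[...,1])<200)
q=P[m]; 
# front edge per y
for y in range(-150,220,15):
    k=q[(abs(q[:,1]-y)<7)]
    if len(k): print(y,np.round(k[k[:,0].argmin()]))
g=load('scene');Q=cloud(g)
# orange
for nm,fr,C in(('scene',g,Q),('top',f,P)):
    h=cv2.cvtColor(fr['image'],cv2.COLOR_RGB2HSV)
    o=(h[...,0]>8)&(h[...,0]<20)&(h[...,1]>200)&(h[...,2]>150)&(C[...,2]>180)&(abs(C[...,1])<250)&(C[...,0]<760)&(C[...,0]>400)
    for sg in(1,-1):
        k=C[o&((C[...,1]-C[o][:,1].mean())*sg>0)];print(nm,sg,len(k),k.min(0).round(),k.max(0).round(),np.median(k,0).round())
# lid outer face from scene: fit plane
m=(Q[...,2]>100)&(Q[...,2]<240)&(Q[...,0]>500)&(Q[...,0]<720)&(abs(Q[...,1])<160)
k=Q[m];print(len(k))
from scipy.optimize import least_squares
A=np.c_[k[:,1:],np.ones(len(k))]
r=least_squares(lambda w:A@w-k[:,0],[0,0,600],loss='soft_l1',f_scale=2);print('x=a y+b z+c',r.x)
i=abs(r.fun)<5;print(i.sum(),k[i].min(0),k[i].max(0),k[i].mean(0))
E
```

```text
base [ 70.   2. 259.]
latchL [649. 103. 308.]
latchR [640. -75. 302.]
lidtop [654.  15. 261.]
sockA [386.  64.  55.]
sockB [382.   0.  52.]
rimL [526. 155.  36.]
rimFL [484. 159.  24.]
rimFR [ 466. -108.    5.]
handle [458.  36.   4.]
tape [621. 286.  22.]
bench [379. 213.   4.]
982 [ 370.8263  -121.73893] [697.4474  163.34052] ((528.873046875, 25.538963317871094), (270.4352722167969, 315.6120910644531), 84.1314926147461)
-105 [458. -99.  34.]
-90 [458. -90.  57.]
-75 [459. -71.  53.]
-60 [459. -60.  51.]
-45 [462. -49.  53.]
-30 [464. -33.  67.]
-15 [373. -11.  33.]
0 [369.   0.  36.]
15 [437.   8.  41.]
30 [440.  23.  46.]
45 [441.  42.  41.]
60 [372.  65.  38.]
75 [373.  69.  33.]
90 [475.  83.  66.]
105 [477. 111.  51.]
120 [478. 122.  48.]
135 [481. 131.  29.]
150 [482. 147.  66.]
165 [483. 159.  62.]
scene 1 231 [649.  79. 262.] [669. 121. 305.] [661. 101. 284.]
scene -1 140 [641. -94. 261.] [655. -54. 305.] [648. -73. 280.]
top 1 44 [644.  84. 258.] [672. 127. 309.] [650. 103. 304.]
top -1 47 [636. -92. 282.] [649. -55. 311.] [640. -74. 304.]
4088
x=a y+b z+c [ 1.03023797e-01 -1.72588344e-01  7.07775641e+02]
4076 [ 652.23853866 -123.75809542  100.02332507] [709.62245372 146.13463472 239.94485002] [679.09049782  11.78179351 173.22147612]
```

{"api": "arm_command", "payload": {
  "delta_rot": [
    [0, 0, 0],
    [0, 0, 0],
    [0, 0, -6.9],
    [0, 0, -6.9],
    [0, 0, 0]
  ],
  "slide": [
    [0, 0, -4],
    [0, 0, -4],
    [0, 0, -4],
    [0, 0, -4],
    [0, 0, 0]
  ],
  "fingers": [1, 1, 1, 1, 1],
  "newtons": 20
}}

```text
clock: 0.72
eef_pos: [193.5, 541.9, 394.1]
tool_rot: [0.157, 3.136, 0.006]
force: [-0.3, -0.0, 0.5]
width: 0.3
gripper_force: 0.0
```

```bash
cat >> h.py <<'E'
from scipy.spatial.transform import Rotation as R
C=np.array([574.,24.,0]);YAW=-.1026
def case(p): return R.from_euler('z',-YAW).apply(np.asarray(p)-C)
def st():
    s=readout.read_state();T=R.from_rotvec(s['tool_rot'])
    print('t',round(float(s['clock']),2),'case',case(s['eef_pos']).round(1),'world',np.round(s['eef_pos'],1),'F',R.from_euler('z',-YAW).apply(s['force']).round(1),'w',round(float(s['width']),1))
    print('tool axes in case',(R.from_euler('z',-YAW)*T).as_matrix().T.round(3).tolist())
E
python3 - <<'E'
from h import *
st()
P=cloud(load('top'));Q=cloud(load('scene'))
for q in(P,Q):
  m=(q[...,0]>725)&(q[...,0]<1000)&(abs(q[...,1]-10)<120);print('bins',np.percentile(q[m],[1,50,99],axis=0).round())
  a=q[(q[...,0]>150)&(q[...,0]<800)&(q[...,1]>150)&(q[...,1]<520)];print('maxz y>150',np.percentile(a[:,2],[95,98,99.5]))
E
```

```text
t 0.72 case [-431.6  476.2  394.1] world [193.5 541.9 394.1] F [-0.3 -0.   0.5] w 0.3
tool axes in case [[-1.0, -0.002, -0.001], [-0.002, 1.0, 0.004], [0.001, 0.004, -1.0]]
bins [[ 742. -107.   -6.]
 [ 857.   10.    7.]
 [ 951.  125.   82.]]
maxz y>150 [599.83382638 610.45443608 613.180825  ]
bins [[ 728. -108. -757.]
 [ 852.   10.    3.]
 [ 970.  126.   76.]]
maxz y>150 [477.0971434  528.47840494 550.75512066]
```

{"api": "arm_command", "payload": {
  "delta_rot": [
    [0, 0, 0],
    [0, 0, 0],
    [0, 0, 0],
    [0, 0, 0],
    [0, 0, 0],
    [0, 0, 0],
    [0, 0, 0],
    [0, 0, 0],
    [0, 0, 0],
    [0, 0, 0]
  ],
  "slide": [
    [-3.5, -3, 0],
    [-3.5, -3, 0],
    [-3.5, -3, 0],
    [-3.5, -3, 0],
    [-3.5, -3, 0],
    [-3.5, -3, 0],
    [-3.5, -3, 0],
    [-3.5, -3, 0],
    [-3.5, -3, 0],
    [-3.5, -3, 0]
  ],
  "fingers": [1, 1, 1, 1, 1, 1, 1, 1, 1, 1]
}}

```text
clock: 1.98
eef_pos: [511.7, 206.2, 390.3]
tool_rot: [-0.161, -3.136, 0.001]
force: [0.1, 0.0, 0.1]
width: 0.0
gripper_force: 0.0
```

{"api": "arm_command", "payload": {
  "delta_rot": [
    [0, 0, 0],
    [0, 0, 0],
    [0, 0, 0],
    [0, 0, 0],
    [0, 0, 0],
    [0, 0, 0],
    [0, 0, 0]
  ],
  "slide": [
    [-3.7, -3, 0],
    [-3.7, -3, 0],
    [-3.7, -3, 0],
    [-3.7, -3, 0],
    [-3.7, -3, 0],
    [-3.7, -2.6, 0],
    [0, 0, 0]
  ],
  "fingers": [1, 1, 1, 1, 1, 1, 1]
}}

```text
clock: 2.85
eef_pos: [715.7, 7.3, 387.5]
tool_rot: [-0.165, -3.133, 0.0]
force: [-0.6, 0.4, -0.2]
width: 0.2
gripper_force: 0.0
```

```bash
python3 -c "
from h import *
st()"
```

```text
t 2.85 case [142.6  -2.1 387.5] world [715.7   7.3 387.5] F [-0.6  0.3 -0.2] w 0.2
tool axes in case [[-1.0, 0.003, 0.005], [0.003, 1.0, -0.0], [-0.005, -0.0, -1.0]]
```

{"api": "arm_command", "payload": {
  "delta_rot": [
    [0, 0, 0],
    [0, 0, 0],
    [0, 0, 0],
    [0, 0, 0],
    [0, 0, 0],
    [0, 0, 0],
    [0, 0, 0],
    [0, 0, 0]
  ],
  "slide": [
    [0, 0, 4],
    [0, 0, 4],
    [0, 0, 4],
    [0, 0, 3.2],
    [1, 0, 0],
    [1, 0, 0],
    [1, 0, 0],
    [0, 0, 0]
  ],
  "fingers": [1, 1, 1, 1, 1, 1, 1, 1]
}}

```text
clock: 3.85
eef_pos: [683.6, 13.0, 240.9]
tool_rot: [0.16, 3.136, -0.0]
force: [-0.4, 0.6, 0.3]
width: -0.0
gripper_force: 0.0
```

```bash
python3 - <<'E'
from h import *
st()
a=grab('scene');i=a['image'][100:292,160:416,::-1]
cv2.imwrite('pics/c.png',cv2.resize(i,(768,576)))
th=np.linspace(1.4,0,20);r=175
x=100-r*np.cos(th)+24*np.sin(th)+11;z=58+r*np.sin(th)+24*np.cos(th)
for t,a,b in zip(th,x,z):print(round(t,2),a.round(1),b.round(1))
E
```

```text
t 3.85 case [110.1   0.3 240.9] world [683.6  13.  240.9] F [-0.5  0.5  0.3] w -0.0
tool axes in case [[-1.0, -0.001, -0.002], [-0.001, 1.0, -0.0], [0.002, -0.0, -1.0]]
1.4 104.9 234.5
1.33 91.9 233.6
1.25 79.1 231.7
1.18 66.3 228.9
1.11 53.9 225.2
1.03 41.7 220.5
0.96 30.0 215.0
0.88 18.6 208.6
0.81 7.8 201.4
0.74 -2.5 193.4
0.66 -12.1 184.6
0.59 -21.1 175.2
0.52 -29.4 165.2
0.44 -36.9 154.6
0.37 -43.6 143.4
0.29 -49.5 131.8
0.22 -54.5 119.8
0.15 -58.6 107.4
0.07 -61.8 94.8
0.0 -64.0 82.0
```

View pics/c.png

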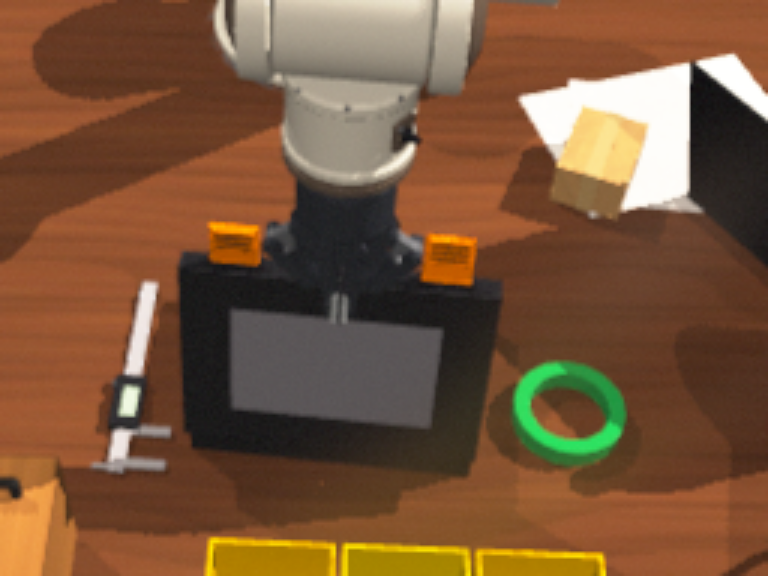

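The closed fingertips are behind the middle of the lid, at about (340,310). Next I sweep along the lid's arc.

{"api": "arm_command", "payload": {
  "delta_rot": [
    [0, 0, 0],
    [0, 0, 0],
    [0, 0, 0],
    [0, 0, 0],
    [0, 0, 0],
    [0, 0, 0],
    [0, 0, 0],
    [0, 0, 0]
  ],
  "slide": [
    [0.6, 0, 0.3],
    [0.6, 0, 0.3],
    [0.6, 0, 0.2],
    [0.6, 0, 0.2],
    [0.6, 0, 0.1],
    [0.6, 0, 0.1],
    [0.6, 0, 0.1],
    [0, 0, 0]
  ],
  "fingers": [1, 1, 1, 1, 1, 1, 1, 1]
}}

```text
clock: 4.9
eef_pos: [641.7, 17.2, 226.3]
tool_rot: [-0.16, -3.137, 0.0]
force: [0.2, -0.5, 0.1]
width: -0.4
gripper_force: 0.0
```

```bash
python3 -c "
from h import *
st()"
```

```text
t 4.9 case [6.810e+01 2.000e-01 2.263e+02] world [641.7  17.2 226.3] F [ 0.2 -0.5  0.1] w -0.4
tool axes in case [[-1.0, -0.001, 0.0], [-0.001, 1.0, -0.0], [-0.0, -0.0, -1.0]]
```

{"api": "arm_command", "payload": {
  "delta_rot": [
    [0, 0, 0],
    [0, 0, 0],
    [0, 0, 0],
    [0, 0, 0],
    [0, 0, 0],
    [0, 0, 0],
    [0, 0, 0],
    [0, 0, 0]
  ],
  "slide": [
    [0.7, 0, 0.2],
    [0.7, 0, 0.2],
    [0.7, 0, 0.2],
    [0.7, 0, 0.2],
    [0.6, 0, 0.3],
    [0.6, 0, 0.3],
    [0.5, 0, 0.3],
    [0.5, 0, 0.3]
  ],
  "fingers": [1, 1, 1, 1, 1, 1, 1, 1]
}}

```text
clock: 5.9
eef_pos: [592.2, 22.2, 206.1]
tool_rot: [-0.16, -3.137, 0.0]
force: [1.4, 0.9, 1.9]
width: -0.0
gripper_force: 0.8
```

```bash
python3 - <<'E'
from h import *
st()
Q=cloud(grab('scene'));k=case(Q.reshape(-1,3))
k=k[(abs(k[:,1])<110)&(abs(k[:,1])>55)&(k[:,2]>100)&(k[:,2]<205)&(k[:,0]>-20)&(k[:,0]<130)]
print(len(k));p=np.polyfit(k[:,2],k[:,0],1);print(p,'theta',np.pi/2+np.arctan(p[0]),np.std(k[:,0]-np.polyval(p,k[:,2])))
E
```

```text
t 5.9 case [1.820e+01 1.000e-01 2.061e+02] world [592.2  22.2 206.1] F [1.3 1.  1.9] w -0.0
tool axes in case [[-1.0, -0.001, 0.0], [-0.001, 1.0, -0.0], [-0.0, -0.0, -1.0]]
1976
[ -0.82599881 179.87327425] theta 0.8804022655025233 2.8612427470615827
```

Lid angle 0.88, tracking as planned.

{"api": "arm_command", "payload": {
  "delta_rot": [
    [0, 0, 0],
    [0, 0, 0],
    [0, 0, 0],
    [0, 0, 0],
    [0, 0, 0],
    [0, 0, 0],
    [0, 0, 0],
    [0, 0, 0],
    [0, 0, 0],
    [0, 0, 0]
  ],
  "slide": [
    [1, 0, 0.65],
    [1, 0, 0.65],
    [0.9, 0, 0.9],
    [0.9, 0, 0.9],
    [0.8, 0, 1],
    [0.8, 0, 1.1],
    [0.6, 0, 1.15],
    [0.6, 0, 1.15],
    [0.4, 0, 1.2],
    [0.4, 0, 1.2]
  ],
  "fingers": [1, 1, 1, 1, 1, 1, 1, 1, 1, 1]
}}

```text
clock: 7.2
eef_pos: [518.6, 29.7, 106.4]
tool_rot: [-0.16, -3.137, 0.0]
force: [0.9, 0.9, 0.9]
width: 0.2
gripper_force: 0.3
```

{"api": "arm_command", "payload": {
  "delta_rot": [
    [0, 0, 0],
    [0, 0, 0],
    [0, 0, 0],
    [0, 0, 0],
    [0, 0, 0]
  ],
  "slide": [
    [0.3, 0, 0.6],
    [0.2, 0, 0.6],
    [0.1, 0, 0.4],
    [0, 0, 0.2],
    [0, 0, 0]
  ],
  "fingers": [1, 1, 1, 1, 1]
}}

```text
clock: 7.82
eef_pos: [513.0, 30.3, 89.3]
tool_rot: [-0.16, -3.137, 0.0]
force: [0.6, 0.3, 0.1]
width: -0.0
gripper_force: 0.0
```

```bash
python3 -c "
from h import *
st()"
```

```text
t 7.83 case [-61.4   0.   89.3] world [513.   30.3  89.3] F [0.6 0.3 0.1] w -0.0
tool axes in case [[-1.0, -0.001, 0.0], [-0.001, 1.0, -0.0], [-0.0, -0.0, -1.0]]
```

Now press down in small steps until the force rises.

{"api": "arm_command", "payload": {
  "delta_rot": [
    [0, 0, 0],
    [0, 0, 0],
    [0, 0, 0],
    [0, 0, 0],
    [0, 0, 0]
  ],
  "slide": [
    [0, 0, 0.2],
    [0, 0, 0.2],
    [0, 0, 0.2],
    [0, 0, 0.1],
    [0, 0, 0]
  ],
  "fingers": [1, 1, 1, 1, 1]
}}

```text
clock: 8.45
eef_pos: [512.9, 30.3, 82.2]
tool_rot: [-0.16, -3.137, 0.0]
force: [-0.7, 0.2, 0.1]
width: 0.0
gripper_force: 0.0
```

{"api": "arm_command", "payload": {
  "delta_rot": [
    [0, 0, 0],
    [0, 0, 0]
  ],
  "slide": [
    [0, 0, 0.1],
    [0, 0, 0]
  ],
  "fingers": [1, 1]
}}

```text
clock: 8.7
eef_pos: [513.0, 30.3, 81.9]
tool_rot: [0.16, 3.137, -0.0]
force: [-4.4, -0.5, 10.5]
width: 0.0
gripper_force: 5.0
```

Hard stop at z=81.9 with 10 N, so the lid is shut. I lift off and look at the latches.

{"api": "arm_command", "payload": {
  "delta_rot": [
    [0, 0, 0],
    [0, 0, 0],
    [0, 0, 0],
    [0, 0, 0],
    [0, 0, 0],
    [0, 0, 0]
  ],
  "slide": [
    [0, 0, -4],
    [0, 0, -4],
    [2, 4.4, 0],
    [2, 4.4, 0],
    [4, 0, 0],
    [0, 0, 0]
  ],
  "fingers": [1, 1, 1, 1, 1, 1]
}}

```text
clock: 9.45
eef_pos: [440.6, 126.8, 161.5]
tool_rot: [0.157, 3.137, 0.0]
force: [-0.3, 0.2, 0.5]
width: -0.3
gripper_force: 0.0
```

```bash
python3 - <<'E'
from h import *
st()
a=grab('scene');b=grab('top');
i=np.hstack([cv2.resize(a['image'][130:290,200:360],(400,400)),cv2.resize(b['image'][90:250,170:330],(400,400))])
cv2.imwrite('pics/d.png',i[:,:,::-1])
for n,fr in(('scene',a),('top',b)):
    k=case(cloud(fr));h=cv2.cvtColor(fr['image'],cv2.COLOR_RGB2HSV)
    o=(h[...,0]>6)&(h[...,0]<22)&(h[...,1]>190)&(h[...,2]>120)&(k[...,2]>20)&(abs(k[...,1])<150)&(k[...,0]<-60)&(k[...,0]>-200)&(k[...,2]<130)
    for sg in(1,-1):
        q=k[o&(k[...,1]*sg>0)]
        if len(q):print(n,sg,len(q),np.percentile(q,[2,50,98],axis=0).round().tolist())
    l=k[(abs(k[...,1])<130)&(k[...,0]<95)&(k[...,0]>-95)&(k[...,2]>70)&(k[...,2]<95)];print('lid',len(l),np.polyfit(l[:,0],l[:,2],1))
E
```

```text
t 9.45 case [-143.2   88.6  161.5] world [440.6 126.8 161.5] F [-0.3  0.2  0.5] w -0.3
tool axes in case [[-1.0, -0.002, -0.0], [-0.002, 1.0, 0.0], [0.0, 0.0, -1.0]]Traceback (most recent call last):
  File "<stdin>", line 7, in <module>
  File "h.py", line 13, in case
    def case(p): return R.from_euler('z',-YAW).apply(np.asarray(p)-C)
                        ~~~~~~~~~~~~~~~~~~~~~~~~~~~~^^^^^^^^^^^^^^^^^
  File "scipy/spatial/transform/_rotation.pyx", line 2580, in scipy.spatial.transform._rotation.Rotation.apply
ValueError: Expected input of shape (3,) or (P, 3), got (384, 512, 3).
```

View pics/d.png

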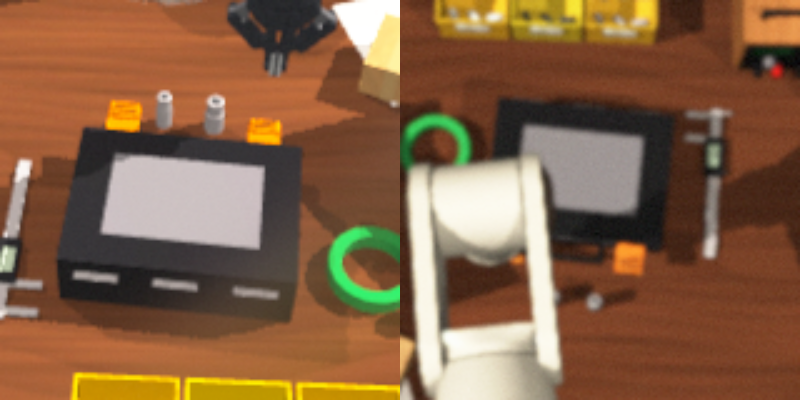

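The lid is flat. Both latches stick out in front, at (265,128) and (125,115) in the left half. The fingertips are above the left latch at about (277,65).

```bash
python3 - <<'E'
from h import *
for n in('scene','top'):
    fr=load(n);k=case(cloud(fr).reshape(-1,3)).reshape(384,512,3);h=cv2.cvtColor(fr['image'],cv2.COLOR_RGB2HSV)
    o=(h[...,0]>6)&(h[...,0]<22)&(h[...,1]>190)&(h[...,2]>120)&(k[...,2]>20)&(abs(k[...,1])<150)&(k[...,0]<-60)&(k[...,0]>-200)&(k[...,2]<130)
    for sg in(1,-1):
        q=k[o&(k[...,1]*sg>0)]
        if len(q):
            print(n,sg,len(q),np.percentile(q,[2,50,98],axis=0).round().tolist(),'dz/dx',np.polyfit(q[:,0],q[:,2],1).round(2))
    l=k[(abs(k[...,1])<130)&(k[...,0]<95)&(k[...,0]>-95)&(k[...,2]>70)&(k[...,2]<95)];print('lid',len(l),np.polyfit(l[:,0],l[:,2],1))
    e=k[(abs(k[...,1])<40)&(k[...,2]>70)&(k[...,2]<90)];print('lid x',np.percentile(e[:,0],[.5,99.5]))
    e=k[(abs(k[...,0])<60)&(k[...,2]>75)&(k[...,2]<88)];print('lid y',np.percentile(e[:,1],[.5,99.5]))
for r in(28,):
  for f in np.radians([90,75,60,45,30,15,0]):
    print(np.degrees(f).round(),'TCP x',(-106-r*np.sin(f)-6.5*np.cos(f)-11).round(1),'z',(72-r*np.cos(f)+6.5*np.sin(f)).round(1))
E
```

```text
scene 1 84 [[-146.0, 66.0, 68.0], [-126.0, 84.0, 73.0], [-103.0, 103.0, 80.0]] dz/dx [ 0.11 86.86]
scene -1 106 [[-143.0, -110.0, 73.0], [-127.0, -89.0, 80.0], [-104.0, -71.0, 85.0]] dz/dx [-0.15 60.59]
lid 4585 [4.45406215e-04 8.18191558e+01]
lid x [-539.89658228  381.72348321]
lid y [-135.6869639   557.42838882]
top 1 7 [[-147.0, 67.0, 71.0], [-146.0, 73.0, 74.0], [-142.0, 81.0, 81.0]] dz/dx [-0.15 52.97]
top -1 134 [[-147.0, -111.0, 62.0], [-125.0, -91.0, 80.0], [-102.0, -72.0, 90.0]] dz/dx [-0.33 39.03]
lid 2727 [-7.19539378e-04  8.44175201e+01]
lid x [-102.21575051  377.8202757 ]
lid y [-138.327818    438.58498566]
90.0 TCP x -145.0 z 78.5
75.0 TCP x -145.7 z 71.0
60.0 TCP x -144.5 z 63.6
45.0 TCP x -141.4 z 56.8
30.0 TCP x -136.6 z 51.0
15.0 TCP x -130.5 z 46.6
0.0 TCP x -123.5 z 44.0
```

{"api": "arm_command", "payload": {
  "delta_rot": [
    [0, 0, 0],
    [0, 0, 0],
    [0, 0, 0],
    [0, 0, 0],
    [0, 0, 0],
    [0, 0, 0],
    [0, 0, 0],
    [0, 0, 0],
    [0, 0, 0]
  ],
  "slide": [
    [0, -0.2, 3.6],
    [0, 0, 3.6],
    [0.2, 0, 0.4],
    [0, 0, 0.5],
    [0, 0, 0.5],
    [0, 0, 0.5],
    [0, 0, 0.5],
    [-0.1, 0, 0.4],
    [0, 0, 0]
  ],
  "fingers": [1, 1, 1, 1, 1, 1, 1, 1, 1]
}}

```text
clock: 10.68
eef_pos: [440.9, 124.1, 61.0]
tool_rot: [-0.16, -3.137, 0.0]
force: [-0.8, 0.7, 1.2]
width: -0.1
gripper_force: 0.0
```

```bash
python3 -c "
from h import *
st()"
```

```text
t 10.68 case [-142.6   85.9   61. ] world [440.9 124.1  61. ] F [-0.9  0.6  1.2] w -0.1
tool axes in case [[-1.0, -0.001, 0.001], [-0.001, 1.0, -0.0], [-0.001, -0.0, -1.0]]
```

{"api": "arm_command", "payload": {
  "delta_rot": [
    [0, 0, 0],
    [0, 0, 0],
    [0, 0, 0],
    [0, 0, 0],
    [0, 0, 0],
    [0, 0, 0],
    [0, 0, 0]
  ],
  "slide": [
    [-0.2, 0, 0.5],
    [-0.4, 0, 0.5],
    [-0.3, 0, 0.3],
    [-0.3, 0, 0.2],
    [-0.3, 0, 0.2],
    [-0.1, 0, 0.2],
    [0, 0, 0]
  ],
  "fingers": [1, 1, 1, 1, 1, 1, 1]
}}

```text
clock: 11.55
eef_pos: [457.1, 122.4, 42.2]
tool_rot: [0.16, 3.137, -0.0]
force: [0.7, -0.2, 0.5]
width: -0.2
gripper_force: 0.0
```

```bash
python3 -c "
from h import *
st()"
```

```text
t 11.55 case [-126.3   85.9   42.2] world [457.1 122.4  42.2] F [ 0.7 -0.2  0.5] w -0.2
tool axes in case [[-1.0, -0.001, -0.0], [-0.001, 1.0, -0.0], [0.0, -0.0, -1.0]]
```

{"api": "arm_command", "payload": {
  "delta_rot": [
    [0, 0, 0],
    [0, 0, 0],
    [0, 0, 0]
  ],
  "slide": [
    [-0.1, 0, 0],
    [-0.05, 0, 0],
    [0, 0, 0]
  ],
  "fingers": [1, 1, 1]
}}

```text
clock: 11.92
eef_pos: [458.4, 122.3, 42.2]
tool_rot: [-0.16, -3.137, 0.0]
force: [-2.2, 0.5, -1.4]
width: 0.0
gripper_force: 1.1
```

{"api": "arm_command", "payload": {
  "delta_rot": [
    [0, 0, 0],
    [0, 0, 0]
  ],
  "slide": [
    [-0.05, 0, 0],
    [0, 0, 0]
  ],
  "fingers": [1, 1]
}}

```text
clock: 12.18
eef_pos: [459.0, 122.3, 42.3]
tool_rot: [-0.16, -3.137, 0.0]
force: [-1.9, 1.0, -1.0]
width: 0.3
gripper_force: 1.1
```

{"api": "arm_command", "payload": {
  "delta_rot": [
    [0, 0, 0],
    [0, 0, 0]
  ],
  "slide": [
    [-0.05, 0, 0],
    [0, 0, 0]
  ],
  "fingers": [1, 1]
}}

```text
clock: 12.42
eef_pos: [459.5, 122.2, 42.3]
tool_rot: [-0.16, -3.137, 0.0]
force: [-2.6, 0.6, -2.5]
width: 0.2
gripper_force: 1.0
```

{"api": "arm_command", "payload": {
  "delta_rot": [
    [0, 0, 0],
    [0, 0, 0]
  ],
  "slide": [
    [-0.05, 0, 0],
    [0, 0, 0]
  ],
  "fingers": [1, 1]
}}

```text
clock: 12.68
eef_pos: [460.0, 122.2, 42.3]
tool_rot: [-0.16, -3.137, 0.0]
force: [-2.4, -0.4, -1.3]
width: 0.0
gripper_force: 1.0
```

{"api": "arm_command", "payload": {
  "delta_rot": [
    [0, 0, 0],
    [0, 0, 0]
  ],
  "slide": [
    [-0.05, 0, 0],
    [0, 0, 0]
  ],
  "fingers": [1, 1]
}}

```text
clock: 12.92
eef_pos: [460.5, 122.1, 42.3]
tool_rot: [0.16, 3.138, -0.0]
force: [-2.1, 0.7, -0.9]
width: 0.1
gripper_force: 1.0
```

{"api": "arm_command", "payload": {
  "delta_rot": [
    [0, 0, 0],
    [0, 0, 0]
  ],
  "slide": [
    [-0.05, 0, 0],
    [0, 0, 0]
  ],
  "fingers": [1, 1]
}}

```text
clock: 13.18
eef_pos: [460.9, 122.1, 42.2]
tool_rot: [-0.16, -3.137, 0.0]
force: [-3.2, 0.8, -1.5]
width: 0.3
gripper_force: 1.7
```

{"api": "arm_command", "payload": {
  "delta_rot": [
    [0, 0, 0],
    [0, 0, 0]
  ],
  "slide": [
    [-0.05, 0, 0],
    [0, 0, 0]
  ],
  "fingers": [1, 1]
}}

```text
clock: 13.42
eef_pos: [461.0, 122.1, 42.2]
tool_rot: [-0.16, -3.136, 0.0]
force: [-6.4, -0.0, 0.8]
width: 0.2
gripper_force: 3.6
```

{"api": "arm_command", "payload": {
  "delta_rot": [
    [0, 0, 0],
    [0, 0, 0]
  ],
  "slide": [
    [-0.03, 0, 0],
    [0, 0, 0]
  ],
  "fingers": [1, 1]
}}

```text
clock: 13.68
eef_pos: [461.1, 122.1, 42.2]
tool_rot: [-0.16, -3.136, 0.0]
force: [-9.6, 0.3, 3.2]
width: -0.3
gripper_force: 4.7
```

The force rises with no further motion, so the left latch is flat. I back off and go to the right latch.

{"api": "arm_command", "payload": {
  "delta_rot": [
    [0, 0, 0],
    [0, 0, 0],
    [0, 0, 0],
    [0, 0, 0],
    [0, 0, 0],
    [0, 0, 0],
    [0, 0, 0],
    [0, 0, 0],
    [0, 0, 0]
  ],
  "slide": [
    [2, 0, 0],
    [0.4, 0, -3.8],
    [0, 0, -3.8],
    [0, -4.4, 0],
    [0, -4.4, 0],
    [0, -4.4, 0],
    [0, -4.2, 0],
    [0, 0, 0],
    [0, 0, 0]
  ],
  "fingers": [1, 1, 1, 1, 1, 1, 1, 1, 1]
}}

```text
clock: 14.8
eef_pos: [420.5, -48.5, 118.5]
tool_rot: [0.161, 3.137, -0.0]
force: [0.2, 0.9, -0.1]
width: -0.3
gripper_force: 0.0
```

```bash
python3 -c "
from h import *
st()"
```

```text
t 14.8 case [-145.3  -87.9  118.5] world [420.5 -48.5 118.5] F [ 0.2  1.  -0.1] w -0.3
tool axes in case [[-1.0, 0.0, -0.001], [0.0, 1.0, -0.0], [0.001, -0.0, -1.0]]
```

{"api": "arm_command", "payload": {
  "delta_rot": [
    [0, 0, 0],
    [0, 0, 0],
    [0, 0, 0],
    [0, 0, 0],
    [0, 0, 0],
    [0, 0, 0],
    [0, 0, 0],
    [0, 0, 0],
    [0, 0, 0],
    [0, 0, 0]
  ],
  "slide": [
    [-0.2, -0.1, 2],
    [0, 0, 0.6],
    [0, 0, 0.5],
    [0, 0, 0.5],
    [0, 0, 0.5],
    [0, 0, 0.5],
    [0, 0, 0.5],
    [0, 0, 0.4],
    [0, 0, 0.3],
    [0, 0, 0]
  ],
  "fingers": [1, 1, 1, 1, 1, 1, 1, 1, 1, 1]
}}

```text
clock: 16.05
eef_pos: [421.9, -49.8, 60.1]
tool_rot: [-0.16, -3.137, -0.0]
force: [0.5, -0.2, 1.0]
width: -0.1
gripper_force: 0.0
```

{"api": "arm_command", "payload": {
  "delta_rot": [
    [0, 0, 0],
    [0, 0, 0],
    [0, 0, 0],
    [0, 0, 0],
    [0, 0, 0],
    [0, 0, 0],
    [0, 0, 0]
  ],
  "slide": [
    [-0.2, 0, 0.4],
    [-0.4, 0, 0.5],
    [-0.3, 0, 0.3],
    [-0.3, 0, 0.2],
    [-0.3, 0, 0.2],
    [-0.1, 0, 0.2],
    [0, 0, 0]
  ],
  "fingers": [1, 1, 1, 1, 1, 1, 1]
}}

```text
clock: 16.92
eef_pos: [438.2, -51.5, 42.3]
tool_rot: [0.16, 3.137, -0.0]
force: [-0.7, 0.5, 0.3]
width: -0.3
gripper_force: 0.0
```

```bash
python3 -c "
from h import *
st()"
```

```text
t 16.93 case [-127.3  -89.    42.3] world [438.2 -51.5  42.3] F [-0.8  0.4  0.3] w -0.3
tool axes in case [[-1.0, -0.001, -0.0], [-0.001, 1.0, -0.0], [0.0, -0.0, -1.0]]
```

Stop expected near case x = -122.3, about 5 mm ahead.

{"api": "arm_command", "payload": {
  "delta_rot": [
    [0, 0, 0],
    [0, 0, 0],
    [0, 0, 0],
    [0, 0, 0]
  ],
  "slide": [
    [-0.1, 0, 0],
    [-0.1, 0, 0],
    [-0.1, 0, 0],
    [0, 0, 0]
  ],
  "fingers": [1, 1, 1, 1]
}}

```text
clock: 17.42
eef_pos: [441.0, -51.8, 42.3]
tool_rot: [-0.16, -3.137, 0.0]
force: [-2.5, 0.3, -0.5]
width: 0.1
gripper_force: 0.8
```

{"api": "arm_command", "payload": {
  "delta_rot": [
    [0, 0, 0],
    [0, 0, 0]
  ],
  "slide": [
    [-0.05, 0, 0],
    [0, 0, 0]
  ],
  "fingers": [1, 1]
}}

```text
clock: 17.68
eef_pos: [441.5, -51.8, 42.3]
tool_rot: [-0.16, -3.137, 0.0]
force: [-2.3, 0.3, -2.0]
width: -0.3
gripper_force: 1.0
```

{"api": "arm_command", "payload": {
  "delta_rot": [
    [0, 0, 0],
    [0, 0, 0]
  ],
  "slide": [
    [-0.05, 0, 0],
    [0, 0, 0]
  ],
  "fingers": [1, 1]
}}

```text
clock: 17.92
eef_pos: [442.0, -51.9, 42.3]
tool_rot: [0.16, 3.137, -0.0]
force: [-2.0, -0.1, -1.1]
width: -0.2
gripper_force: 1.0
```

{"api": "arm_command", "payload": {
  "delta_rot": [
    [0, 0, 0],
    [0, 0, 0]
  ],
  "slide": [
    [-0.05, 0, 0],
    [0, 0, 0]
  ],
  "fingers": [1, 1]
}}

```text
clock: 18.18
eef_pos: [442.5, -51.9, 42.3]
tool_rot: [-0.16, -3.138, 0.0]
force: [-2.7, 0.0, -1.5]
width: 0.1
gripper_force: 1.1
```

{"api": "arm_command", "payload": {
  "delta_rot": [
    [0, 0, 0],
    [0, 0, 0]
  ],
  "slide": [
    [-0.05, 0, 0],
    [0, 0, 0]
  ],
  "fingers": [1, 1]
}}

```text
clock: 18.42
eef_pos: [442.8, -52.0, 42.2]
tool_rot: [-0.16, -3.137, 0.0]
force: [-5.2, 0.2, -0.2]
width: 0.2
gripper_force: 2.3
```

{"api": "arm_command", "payload": {
  "delta_rot": [
    [0, 0, 0],
    [0, 0, 0]
  ],
  "slide": [
    [-0.04, 0, 0],
    [0, 0, 0]
  ],
  "fingers": [1, 1]
}}

```text
clock: 18.68
eef_pos: [442.9, -52.0, 42.2]
tool_rot: [-0.16, -3.136, 0.0]
force: [-7.8, 0.2, 1.6]
width: 0.0
gripper_force: 3.9
```

{"api": "arm_command", "payload": {
  "delta_rot": [
    [0, 0, 0],
    [0, 0, 0],
    [0, 0, 0],
    [0, 0, 0],
    [0, 0, 0],
    [0, 0, 0],
    [0, 0, 0],
    [0, 0, 0],
    [0, 0, 0]
  ],
  "slide": [
    [2, 0, 0],
    [0.5, 0, -4],
    [0, 0, -5],
    [0, 0, -5],
    [0, -5, 0],
    [0, -5, 0],
    [0, -5, 0],
    [0, -5, 0],
    [0, 0, 0]
  ],
  "fingers": [1, 1, 1, 1, 1, 1, 1, 1, 1]
}}

```text
clock: 19.8
eef_pos: [397.9, -251.3, 182.3]
tool_rot: [0.166, 3.137, -0.001]
force: [-0.1, 0.3, -0.1]
width: -0.2
gripper_force: 0.0
```

```bash
python3 - <<'E'
from h import *
st()
f0=load('top');P0=case(cloud(f0).reshape(-1,3)).reshape(384,512,3)
a=grab('scene');b=grab('top')
i=np.hstack([cv2.resize(a['image'][120:280,190:350],(400,400)),cv2.resize(b['image'][90:250,170:330],(400,400))])
cv2.imwrite('pics/e.png',i[:,:,::-1])
for n,fr in(('scene',a),('top',b)):
    k=case(cloud(fr).reshape(-1,3)).reshape(384,512,3);h=cv2.cvtColor(fr['image'],cv2.COLOR_RGB2HSV)
    o=(h[...,0]>6)&(h[...,0]<22)&(h[...,1]>150)&(h[...,2]>80)&(k[...,2]>25)&(abs(k[...,1])<150)&(k[...,0]<-60)&(k[...,0]>-200)&(k[...,2]<130)
    for sg in(1,-1):
        q=k[o&(k[...,1]*sg>0)];print(n,sg,len(q),np.percentile(q,[2,50,98],axis=0).round().tolist() if len(q) else '')
    m=(abs(k[...,1])<130)&(k[...,0]<95)&(k[...,0]>-95)&(k[...,2]>70)&(k[...,2]<95);l=k[m];print('lid',np.polyfit(l[:,0],l[:,2],1))
    m=(k[...,2]>70)&(k[...,2]<92)&(abs(k[...,0])<115)&(abs(k[...,1])<150);q=k[m][:,:2].astype(np.float32);print('lidrect',cv2.minAreaRect(q))
E
```

```text
t 19.8 case [-147.  -291.9  182.3] world [ 397.9 -251.3  182.3] F [-0.2  0.3 -0.1] w -0.2
tool axes in case [[-1.0, 0.003, -0.001], [0.003, 1.0, -0.001], [0.001, -0.001, -1.0]]
scene 1 8 [[-109.0, 65.0, 71.0], [-106.0, 83.0, 77.0], [-97.0, 96.0, 82.0]]
scene -1 10 [[-109.0, -111.0, 71.0], [-107.0, -87.0, 73.0], [-100.0, -74.0, 79.0]]
lid [-5.34695561e-04  8.18029084e+01]
lidrect ((-2.5803604125976562, -2.0273284912109375), (214.07566833496094, 269.9938659667969), 0.05385911837220192)
top 1 66 [[-129.0, 27.0, 39.0], [-110.0, 82.0, 71.0], [-101.0, 105.0, 88.0]]
top -1 70 [[-135.0, -112.0, 33.0], [-110.0, -88.0, 66.0], [-101.0, -27.0, 87.0]]
lid [-7.42194458e-05  8.44022764e+01]
lidrect ((-5.3852081298828125, -3.452056884765625), (213.55892944335938, 270.1221923828125), 0.0377361960709095)
```

View pics/e.png

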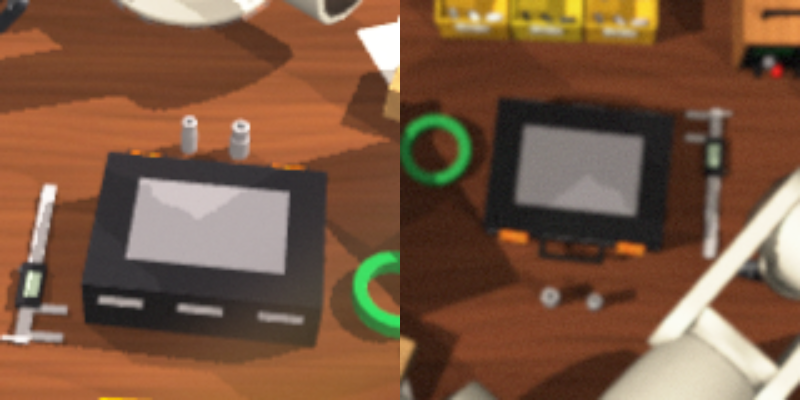

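The lid is shut flat, and both latches lie flat along the front at (514,236) and (630,248). The sockets, tape and caliper are where they were.

```bash
python3 -c "
from h import *
print(order.finish_job())"
```

```text
the job is handed in; nothing more can be done
None
```

I pushed the lid fully shut, then pressed the left and right latches flat against the front, and handed the job in at about 20 s; in the last pictures the case had not shifted visibly, and the sockets, tape and caliper were where they had been.

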